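Load and start the measuring shuttle

ROBOT

A 6-joint arm with a two-finger parallel gripper is mounted at the origin on the work surface. World frame = base frame: x ahead of the robot, y to its left, z up, the work surface at z = 0. Lengths are in m, angles in rad, forces in N, time in s.
With the tool pointing down it reaches from about 0.35 to 0.975 m from the base axis. Payload 17.4 kg.
Tool frame: the origin (TCP) lies on the centre line of the jaws, within the pads' length; the fingertips stand 25 mm ahead of it and the grasp point (between the pads) lies 6 mm ahead of it (arm.tip_extent is the z of the fingertips in the tool frame, in m); z points along the fingers, y is the line along which they close (so a half turn about z gives the same grasp; the last joint's range is limited). The gripper opens to 85 mm and grips with 20 to 120 N. Pads are 22 mm wide; open, the fingers measure 114 mm over their backs; the gripper's body (76 mm by 85 mm) begins 54 mm behind the grasp point. The pads swing forward as they close: fully open they stand 13 mm farther back than shut.
Start: joints at [-1.321, 0.116, 1.442, -0, 1.584, -0.038], TCP at [0.192, -0.647, 0.256] pointing down, gripper open.
Joint ranges: [-2.83, 2.83], [-0.83, 2.19], [0.07, 2.5], [-1.14, 4.28], [0.01, 3], [-2.97, 2.97]. Speed limits (rad/s): [1.89, 1.89, 2.22, 3.14, 3.14, 3.14].

INTERFACE

Orientations are given as a unit quaternion [w, x, y, z].
In Python, from plant import arm gives the robot as it stands.
- The arm moves only by the shell command python3 -m inch 'ROWS'. ROWS is JSON, a list of rows, each a list of 5 numbers: the finger opening in mm, from 0 to 85.4, then the shift along the tool's x, y, z in mm, then the turn about the tool's z in rad. A call has 1 to 8 rows; each row is the pose to reach, as a shift and turn from the pose commanded when the call began, along the tool's axes at that moment; what a row does not reach only later rows make up. A row lasts 1/8 s, in which the tool goes at most 62.5 mm and 10.7 degrees, less where a joint would pass 70% of its speed; a pose out of reach is approached as far as the arm can. A call with a gripper value outside its range is refused whole. The fingers move at their own pace and stop on an object; the grip force is fixed at half the most. Time passes only in rows, so rows that repeat a pose let the fingers close. It gives the time, the measured TCP pose, the force, the opening and the grip force at its end, in the units of the state.
- arm.state(): the state, without advancing time (a new reading comes with each control period).
- arm.grab_frame(name): name is "scene" or "top" or "wrist"; returns a dict with "pixels" (384x512x3 uint8, red, green, blue), "depth" (384x512 float32, m along the optical axis (not along the pixel's ray), 0 where there is no reading), "camera_matrix" (3x3 intrinsics, pixels), "cam_to_world" (4x4, takes a point from camera to world coordinates). Camera axes: x right, y down, z forward; pixel columns grow to the right and rows downward; lengths in m; the calibration is good to about 2 mm. A picture is of the moment at which its call begins.
- arm.hand_in(): hands the job in; it is judged then, once.
The state is a dict: "t": time; "joints": joint angles; "qd": joint speeds; "tau": joint torques, N m; "eef_pos": TCP position; "eef_rot": TCP orientation; "wrist_force": force on the tool from outside, world axes, zero at the start; "wrist_torque": the same for the moment, N m; "opening": finger opening in m; "gripper_force": force on a finger pad.
Only numpy, scipy, OpenCV 4.12 (cv2) and the standard library are available. Lean on these libraries where they do the work, as an engineer would, in place of code of your own. Each camera call takes 0.05 s, during which the arm holds its last target. There are 200 camera calls.

TASK

Load the drawn-out measuring shuttle: slide the two copper coils off their upright posts and lay them, with the third coil that lies on the bench, flat side by side in the blue-rimmed bay, and stand every top-heavy handwheel stem (two or three of them) upright on the black deck. Then push the shuttle slowly and gently along its slide (it has a red handle) until it clicks over the spring detent and is fully home against its stop, and only then press the green start button right down and let go. No stem may tip over, and the other things on the bench are to be left where they are.

Things in the scene. Friction and masses are not known exactly. Their poses are not given: they have to be found in the camera images.
- stem_1: top-heavy handwheel stem standing on end, 168 mm tall, 0.5 kg. From the bottom: yellow foot disc 40 dia x 8; rod 12 dia up to 116; heavy dark wheel, red rim, 56 dia, 116 to 130; bare steel hub 24 dia, 130 to 168. Centre of mass 110 above the foot: topples beyond 10 degrees of lean or if jerked. Origin: centre of the foot's underside, z up the rod. Two or three are present (absent: no pose)
- stem_2: as stem_1
- stem_3: as stem_1
- coil_a: a wound coil: black bobbin wound with copper, a ring 54 outside diameter, 22 bore, 36 high, 0.14 kg. Origin on its axis at the underside, z along the axis. Coils a and b start threaded on a post of the spindle stand, undersides 40 above the bench; coil c lies loose on the bench
- coil_b: as coil_a
- coil_c: as coil_a, but starts lying flat on the bench, at the left near the start button
- stand: fixed spindle stand: green foot plate 100 (x) x 200 (y) x 12, with two upright steel posts at y = -50 and +50 of its frame; each post is 16 in diameter and ends 98 above the bench; a 40 x 40 seat block up to 40 above the bench carries the coil, so the post stands 22 out of the coil's top. Origin: centre of the underside
- slide: fixed base of the measuring station (steel rails, green end blocks), 440 long along its y; the shuttle runs towards its +y. Two thin pillars 250 tall stand at x = +-145, y = 195 of its frame; a small spring-ball bracket, 42 high, stands at x = -134, y = 49. Origin: centre of the underside
- shuttle (a joint): travel along the slide's +y, m: 0 drawn out, 0.110 fully home on its stop. Runs freely (1 N, plus 15 N per m/s) to about 0.095; then a sprung ball resists with up to about 6 N; past 0.104 the ball pushes it home and holds it. Aluminium plate 200 (x) x 270 (y) mm, top 36 above the bench, 1.2 kg; from its +y end: deck, bay, handle
- deck (a point): centre of the black deck, on its top face (36 above the bench); axes as the slide's. The deck is flat, 200 (x) x 180 (y); the stems go here, their feet wholly on it
- bay (a point): centre of the bay's floor (36 above the bench); axes as the slide's. Inside 192 (x) x 82 (y), with a blue rim 4 thick and 10 high all round; the coils go here, side by side along x. Centre 135 from the deck's centre
- handle (a point): centre of the top of the shuttle's red handle, an upright round post 18 in diameter and 60 high (top 96 above the bench), 65 from the bay's centre towards the slide's -y
- start (a joint): green start button, m pressed: 0 up, 0.006 right down; springs back; right down takes about 5 N
- start_top (a point): centre of the top of the green button (28 diameter, facing up, about 52 above the bench), on a grey pod at the robot's side of the slide
- tag_disc: bystander: loose dark steel disc, 52 diameter, 6 thick, with a hole; leave alone
- pliers: bystander: pliers with green grips, about 150 long, lying; leave alone
- driver: bystander: red screwdriver, 180 long, lying; leave alone
- mug: bystander: blue mug, 76 diameter, 90 high; leave alone
- casting: bystander: dark cast ring with two stubs, about 110 long, 25 high; leave alone
Mind the look-alikes: they are no part of the job. What is shaped like the coil_c but brown or pink is not meant.

How it is judged:
On the way, in this order (a step that is already met when the one before it is completed fails the run):
1. with the shuttle still drawn out (less than 60 mm of travel), all three coils lie flat in the bay and every stem stands on the deck (x of stem_1 in the frame of deck between -0.083 and 0.083 m and y of stem_1 in the frame of deck between -0.073 and 0.073 m and z of stem_1 in the frame of deck between -0.006 and 0.006 m and angle between each of stem_1, stem_2, stem_3's own z axis and vertical below 0.08 rad and x of stem_2 in the frame of deck between -0.083 and 0.083 m and y of stem_2 in the frame of deck between -0.073 and 0.073 m and z of stem_2 in the frame of deck between -0.006 and 0.006 m and x of stem_3 in the frame of deck between -0.083 and 0.083 m and y of stem_3 in the frame of deck between -0.073 and 0.073 m and z of stem_3 in the frame of deck between -0.006 and 0.006 m and x of coil_a in the frame of bay between -0.073 and 0.073 m and y of coil_a in the frame of bay between -0.02 and 0.02 m and z of coil_a in the frame of bay between -0.006 and 0.006 m and angle between each of coil_a, coil_b, coil_c's own z axis and vertical below 0.1 rad and x of coil_b in the frame of bay between -0.073 and 0.073 m and y of coil_b in the frame of bay between -0.02 and 0.02 m and z of coil_b in the frame of bay between -0.006 and 0.006 m and x of coil_c in the frame of bay between -0.073 and 0.073 m and y of coil_c in the frame of bay between -0.02 and 0.02 m and z of coil_c in the frame of bay between -0.006 and 0.006 m and value of joint shuttle below 0.06 m and linear speed of each of stem_1, stem_2, stem_3, coil_a, coil_b, coil_c below 0.02 m/s), for 0.2 s.
2. the shuttle, still fully loaded, is past the detent and home (over 107 mm) (x of stem_1 in the frame of deck between -0.083 and 0.083 m and y of stem_1 in the frame of deck between -0.073 and 0.073 m and z of stem_1 in the frame of deck between -0.006 and 0.006 m and angle between each of stem_1, stem_2, stem_3's own z axis and vertical below 0.08 rad and x of stem_2 in the frame of deck between -0.083 and 0.083 m and y of stem_2 in the frame of deck between -0.073 and 0.073 m and z of stem_2 in the frame of deck between -0.006 and 0.006 m and x of stem_3 in the frame of deck between -0.083 and 0.083 m and y of stem_3 in the frame of deck between -0.073 and 0.073 m and z of stem_3 in the frame of deck between -0.006 and 0.006 m and x of coil_a in the frame of bay between -0.073 and 0.073 m and y of coil_a in the frame of bay between -0.02 and 0.02 m and z of coil_a in the frame of bay between -0.006 and 0.006 m and angle between each of coil_a, coil_b, coil_c's own z axis and vertical below 0.1 rad and x of coil_b in the frame of bay between -0.073 and 0.073 m and y of coil_b in the frame of bay between -0.02 and 0.02 m and z of coil_b in the frame of bay between -0.006 and 0.006 m and x of coil_c in the frame of bay between -0.073 and 0.073 m and y of coil_c in the frame of bay between -0.02 and 0.02 m and z of coil_c in the frame of bay between -0.006 and 0.006 m and value of joint shuttle above 0.107 m), for 0.2 s.
3. with the shuttle home, the start button is pressed right down (over 4.5 mm) (value of joint shuttle above 0.107 m and value of joint start above 0.0045 m), for 0.05 s.
At the end, for the whole second after the job is handed in: Shuttle home (over 107 of 110 mm), button up, coils flat on the bay floor (within 73 mm in x, 20 mm in y of its centre), every stem upright (0.08 rad) with its whole foot on the deck (within 83 mm in x, 73 mm in y of its centre), heights within 6 mm, all at rest (all of step 2 and value of joint start below 0.002 m and linear speed of each of stem_1, stem_2, stem_3, coil_a, coil_b, coil_c below 0.02 m/s); the robot touches nothing.
It fails at once if a stem tips over (more than 0.6 rad) (angle between any of stem_1, stem_2, stem_3's own z axis and vertical above 0.6 rad).
It fails at once if the shuttle is shot along (over 0.3 m/s) (velocity of joint shuttle above 0.3 m/s).
It fails at once if the start button is pressed right down before the shuttle is home (value of joint start above 0.0045 m and value of joint shuttle below 0.104 m).
It fails at once if a bystander is moved more than 30 mm (distance of any of tag_disc, pliers, driver, mug, casting from where it was at the start of the episode above 0.03 m).
Of stem_1, stem_2, stem_3 only 2 to 3 are there at a start; the rules pass over those that are not, and their reading is None.
At some moment in a run one of coil_c may be knocked a few centimetres aside while the robot is not near it.
It also fails if it takes over 210 s, if anything falls off the work surface, if the arm or the gripper's body presses on something with over 40 N, if the wrist force passes 120 N, or if a joint passes its speed limit or range.

## Working session

There is one attempt and no reset: what is moved stays moved. The work goes in short steps, Python scripts to look and compute and a shell command to move; the robot and the scene stay as the last step left them, time stands still between calls to the robot, and variables do not carry over. Pictures are saved under pics/ and viewed, at most 14 in all, crops included, and the job is handed in when it is done.

```bash
ls; mkdir -p pics
python3 - <<'E'
from plant import arm
import cv2,numpy as np
for n in("scene","top"):
    f=arm.grab_frame(n); cv2.imwrite(f"pics/{n}0.png",f["pixels"][:,:,::-1]); np.savez(f"{n}0.npz",**f)
    print(n,f["camera_matrix"].tolist(),f["cam_to_world"].round(4).tolist())
print(arm.state())
E
```

```text
pics
scene [[360.23636282719605, 0.0, 252.62660342380806], [0.0, 360.23636282719605, 188.70590727781442], [0.0, 0.0, 1.0]] [[-0.4775, 0.6465, -0.595, 1.174], [0.8786, 0.361, -0.3128, 0.3071], [0.0125, -0.6721, -0.7403, 0.8657], [0.0, 0.0, 0.0, 1.0]]
top [[376.62981907411137, 0.0, 259.1262730835323], [0.0, 376.62981907411137, 194.83725545190032], [0.0, 0.0, 1.0]] [[0.007, -0.9943, 0.1062, 0.4044], [-0.9998, -0.0086, -0.0151, -0.0264], [0.016, -0.1061, -0.9942, 1.2341], [0.0, 0.0, 0.0, 1.0]]
{'t': 0.1, 'joints': array([-1.32081973e+00,  1.16458703e-01,  1.44216366e+00,  2.37990200e-06,
        1.58395398e+00, -3.78308768e-02]), 'qd': array([ 0.00147745, -0.00102474, -0.00169367, -0.00186961, -0.00075122,
       -0.00076317]), 'tau': array([ 3.82311831e-03, -7.33661270e+01, -6.33792758e+01, -2.47188655e-05,
        5.29062891e-03,  1.95817711e-05]), 'eef_pos': array([ 0.1915419 , -0.64712979,  0.25564364]), 'eef_rot': array([-4.89206496e-04,  9.89663591e-01,  1.43407584e-01, -5.08904505e-05]), 'wrist_force': array([-0.22555016,  0.69415014,  0.47845206]), 'wrist_torque': array([ 0.01095821, -0.05444696,  0.03199136]), 'gripper_force': 0.0, 'opening': 0.0854416578033459}
```

View pics/top0.png

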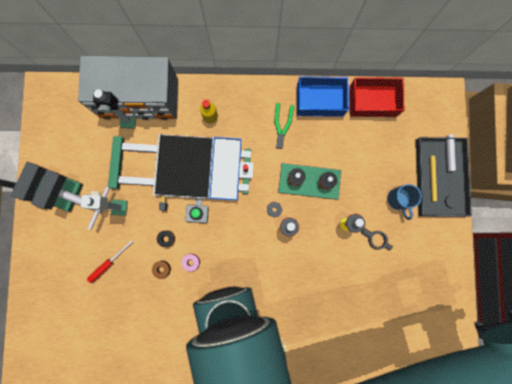

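View pics/scene0.png

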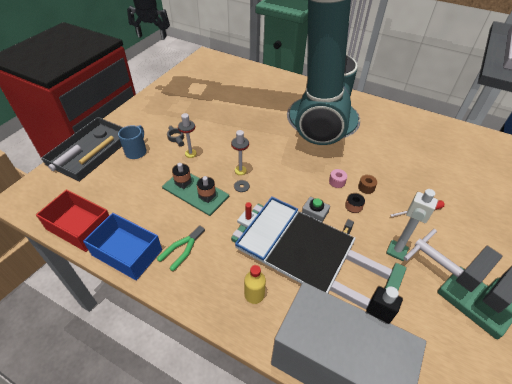

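Candidates for the coil_c, in the top view: (166,239) black with copper, (161,269) brown and (191,263) pink. I choose (166,239) and will check it in a close crop. The stems are at (289,228) and (356,224), and no third is visible. The stand coils are at (297,178) and (327,181), the bay at (226,169), the handle at (246,170), and the button at (196,213).

```bash
cat > h.py <<'E'
import numpy as np,cv2
from plant import arm
def cloud(f):
    K=f["camera_matrix"];T=f["cam_to_world"];d=f["depth"]
    v,u=np.mgrid[:d.shape[0],:d.shape[1]]
    P=np.stack([(u-K[0,2])/K[0,0]*d,(v-K[1,2])/K[1,1]*d,d],-1)@T[:3,:3].T+T[:3,3]
    P[d<=0]=np.nan
    return P
def ray(f,u,v,z):
    K=f["camera_matrix"];T=f["cam_to_world"]
    r=T[:3,:3]@np.array([(u-K[0,2])/K[0,0],(v-K[1,2])/K[1,1],1.]);o=T[:3,3]
    return o+r*(z-o[2])/r[2]
def blob(P,cx,cy,r,z0,z1):
    m=(np.hypot(P[...,0]-cx,P[...,1]-cy)<r)&(P[...,2]>z0)&(P[...,2]<z1)
    q=P[m]
    if len(q)<5: return None
    (a,b),R=cv2.minEnclosingCircle(q[:,:2].astype(np.float32))
    return dict(n=len(q),mean=q.mean(0).round(4).tolist(),circ=[round(a,4),round(b,4),round(R,4)])
E
python3 - <<'E'
from h import *
f=dict(np.load("top0.npz"));P=cloud(f)
for n,(u,v),z0,z1 in [("stemA",(289,228),.155,.18),("stemB",(356,224),.155,.18),("coil1",(297,178),.06,.085),("coil2",(327,181),.06,.085),
  ("coilc",(166,239),.025,.045),("handle",(246,170),.085,.105),("button",(196,213),.046,.06),("tag",(274,209),.003,.02)]:
    c=ray(f,u,v,(z0+z1)/2);print(n,c.round(3),blob(P,c[0],c[1],.04,z0,z1))
I=f["pixels"][:,:,::-1];hsv=cv2.cvtColor(I.copy(),cv2.COLOR_BGR2HSV)
def rect(m,z,n):
    k,_=cv2.findContours(m.astype(np.uint8),0,2);k=max(k,key=cv2.contourArea)
    b=cv2.boxPoints(cv2.minAreaRect(k));w=np.array([ray(f,*p,z)[:2] for p in b]);print(n,w.mean(0).round(4),w.round(3).tolist())
w=np.zeros(I.shape[:2],bool);w[125:210,150:248]=1
rect((hsv[...,2]<60)&w,.036,"deck")
rect((hsv[...,2]>180)&(hsv[...,1]<60)&w&(np.arange(512)[None]>205),.036,"bay")
s=dict(np.load("scene0.npz"))
print(ray(s,185,116,.168),ray(s,240,134,.168),ray(s,346,194,.168))
c1=cv2.resize(I[215:290,140:215],(450,450));J=s["pixels"][:,:,::-1][165:220,325:385];c2=cv2.resize(J,(490,450))
cv2.imwrite("pics/crop.png",np.hstack([c1,c2])[:, :800])
E
```

```text
stemA [ 0.425 -0.128  0.167] {'n': 56, 'mean': [0.4308, -0.1323, 0.1676], 'circ': [0.4308, -0.1328, 0.0116]}
stemB [ 0.438 -0.318  0.167] {'n': 64, 'mean': [0.4432, -0.327, 0.1671], 'circ': [0.4431, -0.3283, 0.0122]}
coil1 [ 0.582 -0.162  0.073] {'n': 212, 'mean': [0.588, -0.1609, 0.0759], 'circ': [0.5897, -0.1618, 0.0274]}
coil2 [ 0.574 -0.256  0.073] {'n': 222, 'mean': [0.5772, -0.2595, 0.0755], 'circ': [0.5789, -0.261, 0.028]}
coilc [0.39  0.248 0.035] {'n': 209, 'mean': [0.3929, 0.2501, 0.0368], 'circ': [0.3932, 0.2508, 0.0271]}
handle [ 0.602 -0.003  0.095] {'n': 28, 'mean': [0.6138, -0.0014, 0.0956], 'circ': [0.6145, -0.0013, 0.0085]}
button [0.472 0.153 0.053] {'n': 64, 'mean': [0.472, 0.1539, 0.0519], 'circ': [0.4695, 0.154, 0.0166]}
tag [ 0.489 -0.094  0.012] {'n': 218, 'mean': [0.4897, -0.0938, 0.0065], 'circ': [0.4883, -0.0918, 0.0391]}
deck [0.6247 0.2006] [[0.537, 0.286], [0.723, 0.279], [0.713, 0.114], [0.526, 0.123]]
bay [0.6169 0.05  ] [[0.525, 0.112], [0.716, 0.102], [0.709, -0.013], [0.518, -0.001]]
[ 0.44308672 -0.32575975  0.168     ] [ 0.43497798 -0.12813957  0.168     ] [0.51142467 0.23258573 0.168     ]
```

View pics/crop.png

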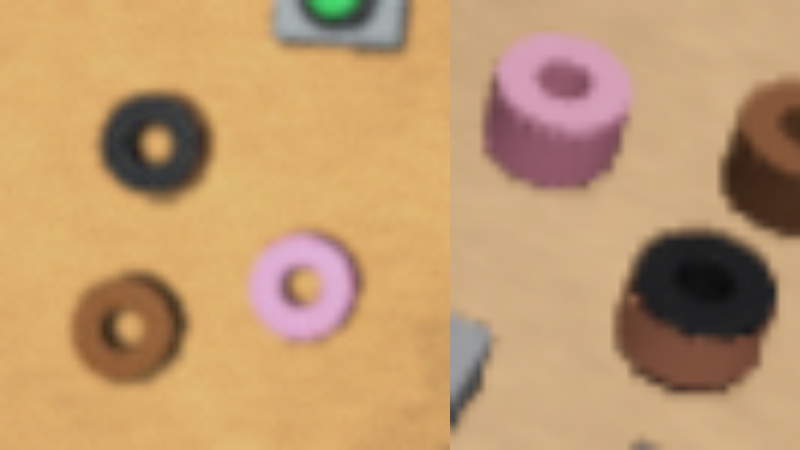

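The close crop confirms that the (166,239) ring, with a black bobbin and copper winding, is coil_c; the solid brown and pink rings are decoys. Two stems are present.

```bash
cat >> h.py <<'E'
def go(x,y,z,psi=-.055):
    s=arm.state();w,a,b,c=s["eef_rot"];p=s["eef_pos"]
    from scipy.spatial.transform import Rotation as R
    M=R.from_quat([a,b,c,w]).as_matrix();d=M.T@(np.array([x,y,z])-p)*1000
    yaw=np.arctan2(M[1,0],M[0,0]);t=(yaw-psi+np.pi)%(2*np.pi)-np.pi
    print("go",d.round(1).tolist(),"turn",round(t,3),"pos",p.round(4).tolist(),"yaw",round(yaw,3),"open",round(s["opening"],4),"t",s["t"])
def near(name,cx,cy,r,z0,z1):
    f=arm.grab_frame(name);print(name,blob(cloud(f),cx,cy,r,z0,z1));return f
E
python3 -c "
from h import *
print(arm.tip_extent)
go(.443,-.3275,.26)"
```

```text
0.025
go [331.8, -235.1, -4.1] turn 0.343 pos [0.1915, -0.6471, 0.2556] yaw 0.288 open 0.0854 t 0.1
```

```bash
python3 -m inch '[[60,332,-235,-4,0.343],[60,332,-235,-4,0.343],[60,332,-235,-4,0.343],[60,332,-235,-4,0.343],[60,332,-235,-4,0.343],[60,332,-235,-4,0.343],[60,332,-235,-4,0.343],[60,332,-235,-4,0.343]]'
python3 - <<'E'
from h import *
f=near("wrist",.443,-.3275,.05,.155,.18);cv2.imwrite("pics/w1.png",f["pixels"][:,:,::-1]);go(.443,-.3275,.162)
E
```

```text
t: 1.1
eef_pos: [0.4443, -0.326, 0.2601]
eef_rot: [-0.0, 1.0, -0.026, -0.0]
wrist_force: [-0.6, -0.6, -0.0]
opening: 0.0602
gripper_force: 0.0
wrist {'n': 1079, 'mean': [0.4437, -0.3283, 0.167], 'circ': [0.442, -0.3283, 0.012]}
go [-0.5, 0.5, 98.1] turn 0.002 pos [0.4436, -0.327, 0.2601] yaw -0.053 open 0.0599 t 1.15
```

View pics/w1.png

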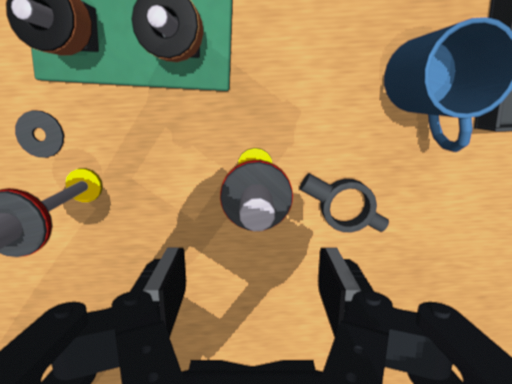

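The wrist view shows the stem's hub at (258,213), midway between the fingers (about 165 to 340), so I can lower and grip.

```bash
python3 -m inch '[[60,-1,1,50,0],[60,-1,1,80,0],[60,-1,1,98,0],[60,-1,1,98,0],[15,-1,1,98,0],[15,-1,1,98,0],[15,-1,1,98,0],[15,-1,1,98,0]]'
python3 -c "
from h import *
go(.443,-.3275,.30)"
```

```text
t: 2.15
eef_pos: [0.4426, -0.3289, 0.1638]
eef_rot: [0.001, 1.0, -0.028, 0.001]
wrist_force: [-0.5, -0.3, 6.1]
opening: 0.0223
gripper_force: 58.8
go [0.6, -1.3, -136.2] turn -0.0 pos [0.4426, -0.3289, 0.1638] yaw -0.055 open 0.0223 t 2.15
```

```bash
python3 -m inch '[[15,0,0,-5,0],[15,0,0,-20,0],[15,0,0,-45,0],[15,0,0,-75,0],[15,0,0,-105,0],[15,0,0,-130,0],[15,0,0,-140,0],[15,0,0,-140,0]]'
python3 - <<'E'
from h import *
go(.669,.196,.303)
f=arm.grab_frame("scene");cv2.imwrite("pics/s2.png",f["pixels"][60:260,100:400,::-1].repeat(2,0).repeat(2,1))
E
```

```text
t: 3.15
eef_pos: [0.4422, -0.3286, 0.3027]
eef_rot: [0.0, 1.0, -0.028, 0.0]
wrist_force: [-0.3, 0.0, -4.6]
opening: 0.0222
gripper_force: 59.2
go [197.5, -536.3, -0.4] turn -0.0 pos [0.4422, -0.3286, 0.3027] yaw -0.055 open 0.0222 t 3.15
```

View pics/s2.png

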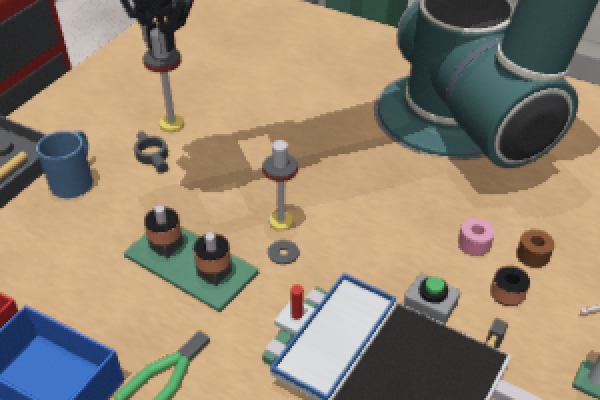

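The stem is held upright: its hub is in the jaws at (158,40) and its foot is clear of the bench at (172,123). I'll carry it to the far side of the deck.

```bash
python3 -m inch '[[15,7,-20,0,0],[15,22,-60,0,0],[15,42,-114,0,0],[15,64,-174,0,0],[15,86,-234,0,0],[15,108,-294,0,0],[15,130,-354,0,0],[15,150,-408,0,0]]' | grep -E "pos|pening"
python3 -m inch '[[15,20,-50,0,0],[15,33,-88,0,0],[15,42,-114,0,0],[15,46,-125,0,0],[15,47,-128,0,0],[15,47,-128,0,0]]'
python3 - <<'E'
from h import *
f=near("wrist",.624,.198,.2,.03,.05);go(.669,.196,.303)
E
```

```text
eef_pos: [0.6142, 0.0728, 0.3014]
opening: 0.0225
t: 4.95
eef_pos: [0.6679, 0.1946, 0.3022]
eef_rot: [0.0, 1.0, -0.028, -0.0]
wrist_force: [-1.0, 0.2, -4.5]
opening: 0.0221
gripper_force: 59.6
wrist {'n': 30047, 'mean': [0.6446, 0.1346, 0.0373], 'circ': [0.6457, 0.1785, 0.1974]}
go [1.0, -1.7, -0.6] turn -0.001 pos [0.6679, 0.1943, 0.3024] yaw -0.056 open 0.0222 t 5.0
```

```bash
python3 -m inch '[[15,1,-1,20,0],[15,1,-1,50,0],[15,1,-1,78,0],[15,1,-1,92,0],[15,1,-1,98,0],[15,1,-1,100,0],[15,1,-1,101,0],[15,1,-1,101,0]]'
```

```text
t: 6.0
eef_pos: [0.6694, 0.196, 0.2019]
eef_rot: [-0.0, 1.0, -0.028, 0.0]
wrist_force: [0.2, 0.8, -4.6]
opening: 0.0226
gripper_force: 59.5
```

```bash
python3 -m inch '[[15,0,0,1,0],[15,0,0,1,0]]' | grep -E "pos|force"; python3 -m inch '[[15,0,0,1,0],[15,0,0,1,0]]'| grep -E "pos|force"
```

```text
eef_pos: [0.6692, 0.196, 0.2003]
wrist_force: [-0.6, -0.4, -4.0]
gripper_force: 59.5
eef_pos: [0.6693, 0.1961, 0.1999]
wrist_force: [-0.3, 0.0, 1.0]
gripper_force: 60.1
```

```bash
python3 -m inch '[[26,0,0,0,0],[30,0,0,0,0],[60,0,0,0,0],[60,0,0,0,0],[60,0,0,-30,0],[60,0,0,-60,0],[60,0,0,-90,0],[60,0,0,-90,0]]'|grep -E "pos|open"
python3 - <<'E'
from h import *
P=cloud(arm.grab_frame("top"))
print("hub",blob(P,.669,.196,.04,.19,.215))
print("stemA",blob(P,.431,-.132,.04,.155,.18),"coilc",blob(P,.393,.25,.06,.025,.045))
go(.431,-.1325,.29)
E
```

```text
eef_pos: [0.6697, 0.1961, 0.2922]
opening: 0.06
hub None
stemA {'n': 57, 'mean': [0.4307, -0.132, 0.1678], 'circ': [0.4307, -0.1328, 0.0116]} coilc None
go [-220.0, 341.2, -0.3] turn -0.0 pos [0.6694, 0.196, 0.2903] yaw -0.055 open 0.0603 t 7.55
```

```bash
python3 -m inch '[[60,-220,341,0,0],[60,-220,341,0,0],[60,-220,341,0,0],[60,-220,341,0,0],[60,-220,341,0,0],[60,-220,341,0,0],[60,-220,341,0,0],[60,-220,341,0,0]]'|grep -E "pos|open"
python3 - <<'E'
from h import *
f=arm.grab_frame("top");cv2.imwrite("pics/t3.png",f["pixels"][:,:,::-1]);P=cloud(f)
print("hub",blob(P,.669,.196,.04,.19,.215),"coilc",blob(P,.393,.25,.08,.025,.045))
near("wrist",.431,-.1325,.05,.155,.18)
go(.431,-.1325,.162)
E
```

```text
eef_pos: [0.4296, -0.1336, 0.2885]
opening: 0.0596
hub {'n': 70, 'mean': [0.6686, 0.1947, 0.203], 'circ': [0.6694, 0.1955, 0.0119]} coilc {'n': 235, 'mean': [0.3841, 0.2511, 0.0368], 'circ': [0.3668, 0.2543, 0.0529]}
wrist {'n': 859, 'mean': [0.4309, -0.1329, 0.1672], 'circ': [0.4295, -0.1329, 0.012]}
go [0.3, 0.3, 126.6] turn -0.001 pos [0.4308, -0.1322, 0.2886] yaw -0.056 open 0.0597 t 8.65
```

View pics/t3.png

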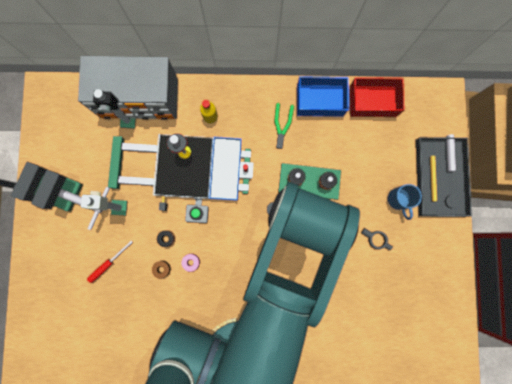

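The first stem stands on the deck, hub at (177,141) and foot at (185,153). coil_c is still at (166,239), and the arm is now over the second stem, so I'll grip it.

```bash
python3 -m inch '[[60,0,0,50,0],[60,0,0,90,0],[60,0,1,120,0],[60,0,1,126,0],[15,0,1,126,0],[15,0,1,126,0],[15,0,1,126,0],[15,0,1,126,0]]'|grep -E "pos|open|force"
python3 -m inch '[[15,0,0,-5,0],[15,0,0,-20,0],[15,0,0,-45,0],[15,0,0,-75,0],[15,0,0,-105,0],[15,0,0,-130,0],[15,0,0,-140,0],[15,0,0,-140,0]]'
python3 -c "
from h import *
go(.578,.2005,.303)"
```

```text
eef_pos: [0.4313, -0.1335, 0.1649]
wrist_force: [0.0, 1.3, 6.6]
opening: 0.022
gripper_force: 59.3
t: 10.65
eef_pos: [0.4307, -0.1334, 0.3036]
eef_rot: [0.0, 1.0, -0.028, 0.0]
wrist_force: [-0.5, 0.0, -3.9]
opening: 0.0225
gripper_force: 59.0
go [128.6, -341.5, 0.6] turn -0.0 pos [0.4307, -0.1334, 0.3036] yaw -0.055 open 0.0225 t 10.65
```

```bash
python3 -m inch '[[15,8,-20,0,0],[15,24,-60,0,0],[15,45,-115,0,0],[15,68,-175,0,0],[15,90,-235,0,0],[15,112,-295,0,0],[15,123,-327,0,0],[15,128,-340,0,0]]' | grep -E "pos|pening"
python3 -m inch '[[15,1,-1,0,0],[15,1,-1,0,0],[15,1,-1,20,0],[15,1,-1,50,0],[15,1,-1,78,0],[15,1,-1,92,0],[15,1,-1,99,0],[15,1,-1,99,0]]'
python3 -c "
from h import *
go(.578,.2005,.2003)"
```

```text
eef_pos: [0.5773, 0.2009, 0.3013]
opening: 0.0222
t: 12.65
eef_pos: [0.5784, 0.1999, 0.2045]
eef_rot: [-0.0, 1.0, -0.028, 0.0]
wrist_force: [-0.6, 0.2, -4.7]
opening: 0.0223
gripper_force: 59.6
go [-0.4, -0.6, 4.2] turn -0.0 pos [0.5784, 0.1999, 0.2045] yaw -0.055 open 0.0223 t 12.65
```

```bash
python3 -m inch '[[15,0,0,2,0],[15,0,0,3,0],[15,0,0,3,0]]' | grep -E "pos|force"; python3 -m inch '[[15,0,0,1,0],[15,0,0,1,0]]'| grep -E "pos|force"
```

```text
eef_pos: [0.5784, 0.2, 0.2015]
wrist_force: [-1.1, 0.1, -3.8]
gripper_force: 59.6
eef_pos: [0.5785, 0.2001, 0.2009]
wrist_force: [-0.8, 0.1, 1.4]
gripper_force: 60.3
```

```bash
python3 -m inch '[[26,0,0,0,0],[30,0,0,0,0],[60,0,0,0,0],[60,0,0,0,0],[75,0,0,-30,0],[75,0,0,-60,0],[75,0,0,-80,0],[75,0,0,-80,0]]'|grep -E "pos|open"
python3 -m inch '[[75,20,60,0,0],[75,20,240,0,0],[75,20,460,0,0],[75,20,460,0,0],[75,20,460,0,0],[75,20,460,0,0],[75,20,460,80,0],[75,20,460,80,0]]'|grep -E "pos|open"
python3 -m inch '[[75,5,-2,0,0],[75,5,-2,0,0]]'|grep -E "pos|open"
python3 - <<'E'
from h import *
f=arm.grab_frame("wrist");P=cloud(f);cv2.imwrite("pics/w4.png",f["pixels"][:,:,::-1])
print("post",blob(P,.578,-.26,.05,.09,.105),"coil",blob(P,.578,-.26,.05,.07,.082))
print("post1",blob(P,.589,-.161,.04,.09,.105),"coil1",blob(P,.589,-.161,.04,.07,.082))
P=cloud(arm.grab_frame("top"));print("hubs",blob(P,.669,.196,.03,.19,.215),blob(P,.578,.2,.03,.19,.215))
go(.578,-.26,.2)
E
```

```text
eef_pos: [0.5787, 0.2001, 0.2816]
opening: 0.0749
eef_pos: [0.572, -0.2621, 0.1976]
opening: 0.075
eef_pos: [0.5782, -0.2582, 0.1998]
opening: 0.0748
post {'n': 422, 'mean': [0.5785, -0.2612, 0.0972], 'circ': [0.5776, -0.2613, 0.0079]} coil {'n': 3282, 'mean': [0.5796, -0.2613, 0.076], 'circ': [0.5775, -0.2614, 0.0272]}
post1 {'n': 471, 'mean': [0.5889, -0.1634, 0.0968], 'circ': [0.5879, -0.1622, 0.0081]} coil1 {'n': 3373, 'mean': [0.5901, -0.1645, 0.0758], 'circ': [0.5881, -0.1622, 0.0273]}
hubs {'n': 67, 'mean': [0.6687, 0.195, 0.2036], 'circ': [0.6694, 0.1956, 0.0123]} {'n': 65, 'mean': [0.5766, 0.1993, 0.2041], 'circ': [0.5775, 0.2001, 0.012]}
go [-0.3, 2.2, 1.2] turn 0.001 pos [0.5784, -0.2579, 0.2012] yaw -0.054 open 0.0745 t 15.625
```

View pics/w4.png

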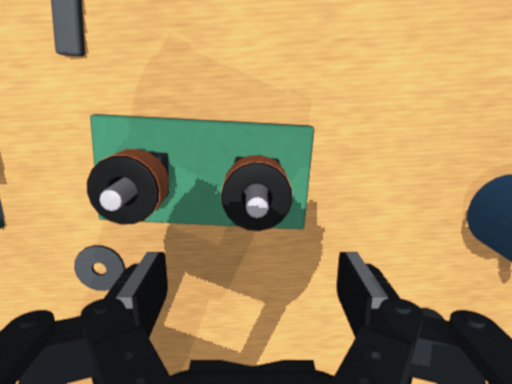

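Both stems stand on the deck. The coil sits at (257,195), centred between the jaws, with its post inside. I'll lower and grip.

```bash
python3 -m inch '[[75,-1,3,50,0],[75,-1,3,90,0],[75,-1,3,120,0],[75,-1,3,131,0],[75,-1,3,131,0],[45,-1,3,131,0],[45,-1,3,131,0],[45,-1,3,131,0]]'|grep -E "pos|open|force"
python3 -m inch '[[45,0,0,-10,0],[45,0,0,-30,0],[45,0,0,-50,0],[45,0,0,-75,0],[45,0,0,-100,0],[45,0,0,-120,0],[45,0,0,-120,0]]'
python3 -c "
from h import *
go(.678,.060,.19)"
```

```text
eef_pos: [0.5777, -0.2618, 0.0716]
wrist_force: [-0.6, 2.6, 7.6]
opening: 0.0525
gripper_force: 63.4
t: 17.5
eef_pos: [0.5773, -0.2619, 0.1916]
eef_rot: [0.001, 1.0, -0.028, 0.001]
wrist_force: [0.5, -0.5, -1.4]
opening: 0.052
gripper_force: 62.9
go [82.7, -327.0, 1.4] turn -0.0 pos [0.5773, -0.2619, 0.1916] yaw -0.055 open 0.052 t 17.5
```

```bash
python3 -m inch '[[45,10,-40,0,0],[45,25,-100,0,0],[45,40,-160,0,0],[45,56,-220,0,0],[45,70,-280,0,0],[45,83,-327,0,0],[45,83,-327,0,0],[45,83,-327,0,0]]'|grep -E "pos|open"
python3 - <<'E'
from h import *
f=arm.grab_frame("wrist");P=cloud(f);I=f["pixels"][:,:,::-1].copy();cv2.imwrite("pics/w5.png",I)
h=cv2.cvtColor(I,cv2.COLOR_BGR2HSV)
m=(h[...,0]>95)&(h[...,0]<130)&(h[...,1]>120)&(abs(P[...,2]-.046)<.005)&(P[...,0]>.45)&(P[...,1]<.15)
q=P[m][:,:2].astype(np.float32);print(len(q),cv2.minAreaRect(q))
print("handle",blob(P,.614,-.001,.04,.09,.105))
go(.679,.060,.19)
E
```

```text
eef_pos: [0.6774, 0.0601, 0.1883]
opening: 0.0522
2098 ((0.6168230772018433, 0.06382092088460922), (0.08978339284658432, 0.20067733526229858), 86.73548889160156)
handle None
go [1.5, -0.6, -1.4] turn -0.001 pos [0.6774, 0.0595, 0.1886] yaw -0.056 open 0.0522 t 18.55
```

View pics/w5.png

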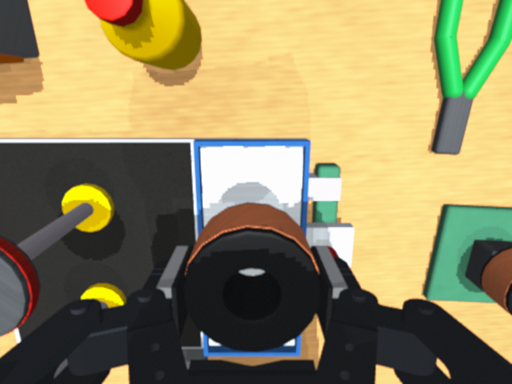

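The wrist picture shows the coil in the jaws at (252,290), over the bay (rim columns 197 to 307). The rim's centre fits at (0.617,0.064), so I'll lower into the far place.

```bash
python3 -m inch '[[45,1,-1,25,0],[45,1,-1,60,0],[45,1,-1,95,0],[45,1,-1,112,0],[45,1,-1,118,0],[45,1,-1,120,0],[45,1,-1,120,0]]'|grep -E "pos|force"
python3 -m inch '[[45,0,0,1,0],[45,0,0,1,0]]'|grep -E "pos|force"
```

```text
eef_pos: [0.6793, 0.0612, 0.0705]
wrist_force: [0.5, 0.2, -0.5]
gripper_force: 63.1
eef_pos: [0.6789, 0.0613, 0.0687]
wrist_force: [0.2, -0.5, -1.5]
gripper_force: 63.1
```

```bash
python3 -m inch '[[45,0,0,1,0],[45,0,0,1,0]]'|grep -E "pos|force"
python3 -m inch '[[64,0,0,0,0],[64,0,0,0,0],[64,0,0,0,0],[64,0,0,-30,0],[64,0,0,-70,0],[64,0,0,-110,0],[64,0,0,-120,0],[64,0,0,-120,0]]'|grep -E "pos|open"
python3 - <<'E'
from h import *
f=arm.grab_frame("wrist");P=cloud(f)
print("coil",blob(P,.679,.06,.045,.065,.08))
print("handle",blob(P,.614,-.001,.04,.09,.105))
go(.588,-.1625,.19)
E
```

```text
eef_pos: [0.6789, 0.0613, 0.0676]
wrist_force: [-1.9, 0.5, 2.6]
gripper_force: 63.4
eef_pos: [0.6789, 0.0613, 0.1874]
opening: 0.0638
coil {'n': 3601, 'mean': [0.6802, 0.0617, 0.0718], 'circ': [0.6788, 0.0617, 0.0273]}
handle None
go [-78.1, 228.4, -3.6] turn -0.0 pos [0.6786, 0.0612, 0.1863] yaw -0.055 open 0.0638 t 20.975
```

```bash
python3 -m inch '[[75,-78,228,0,0],[75,-78,228,0,0],[75,-78,228,0,0],[75,-78,228,0,0],[75,-78,228,0,0],[75,-78,228,0,0],[75,-78,228,0,0]]'|grep -E "pos|open"
python3 - <<'E'
from h import *
near("wrist",.588,-.162,.04,.09,.105);go(.588,-.1622,.07)
E
```

```text
eef_pos: [0.5886, -0.1611, 0.1866]
opening: 0.0753
wrist {'n': 479, 'mean': [0.5893, -0.1618, 0.0971], 'circ': [0.5864, -0.1616, 0.0076]}
go [-0.5, 1.2, 116.8] turn 0.001 pos [0.5887, -0.161, 0.1868] yaw -0.054 open 0.0752 t 21.9
```

```bash
python3 -m inch '[[75,-1,1,40,0],[75,-1,1,80,0],[75,-1,1,107,0],[75,-1,1,117,0],[75,-1,1,117,0],[45,-1,1,117,0],[45,-1,1,117,0],[45,-1,1,117,0]]'|grep -E "pos|open|force"
python3 -m inch '[[45,0,0,-10,0],[45,0,0,-30,0],[45,0,0,-50,0],[45,0,0,-75,0],[45,0,0,-100,0],[45,0,0,-120,0],[45,0,0,-120,0]]'
python3 -c "
from h import *
go(.617,.064,.19)"
```

```text
eef_pos: [0.5882, -0.1632, 0.0723]
wrist_force: [-1.2, 0.8, 6.4]
opening: 0.0526
gripper_force: 63.2
t: 23.78
eef_pos: [0.5878, -0.1632, 0.1925]
eef_rot: [0.0, 1.0, -0.028, 0.001]
wrist_force: [-0.5, 0.6, -1.9]
opening: 0.0526
gripper_force: 63.0
go [16.6, -228.5, 2.4] turn -0.0 pos [0.5878, -0.1632, 0.1925] yaw -0.055 open 0.0526 t 23.775
```

```bash
python3 -m inch '[[45,3,-40,0,0],[45,8,-100,0,0],[45,12,-160,0,0],[45,17,-215,0,0],[45,17,-228,0,0],[45,17,-228,0,0],[45,17,-228,0,0]]'|grep -E "pos|open"
python3 -c "
from h import *
go(.617,.064,.0693)"
```

```text
eef_pos: [0.6167, 0.0625, 0.1899]
opening: 0.0523
go [0.3, -1.6, 120.6] turn -0.001 pos [0.6167, 0.0625, 0.1899] yaw -0.056 open 0.0523 t 24.65
```

```bash
python3 -m inch '[[45,0,-2,25,0],[45,0,-2,60,0],[45,0,-2,95,0],[45,0,-2,114,0],[45,0,-2,120,0],[45,0,-2,121,0],[45,0,-2,121,0]]'|grep -E "pos|force"
python3 -m inch '[[45,0,0,1,0],[45,0,0,1,0]]'|grep -E "pos|force"
```

```text
eef_pos: [0.6175, 0.0656, 0.0706]
wrist_force: [0.9, -0.9, -0.9]
gripper_force: 63.3
eef_pos: [0.6171, 0.0657, 0.0687]
wrist_force: [-0.8, -0.0, -2.3]
gripper_force: 63.3
```

```bash
python3 -m inch '[[45,0,0,1,0],[45,0,0,1,0]]'|grep -E "pos|force"
```

```text
eef_pos: [0.6171, 0.0657, 0.0682]
wrist_force: [-6.1, -0.2, 6.5]
gripper_force: 64.2
```

```bash
python3 -m inch '[[64,0,0,0,0],[64,0,0,0,0],[64,0,0,0,0],[64,0,0,-30,0],[64,0,0,-70,0],[64,0,0,-110,0],[64,0,0,-130,0],[64,0,0,-130,0]]'|grep -E "pos|open"
python3 - <<'E'
from h import *
f=arm.grab_frame("wrist");P=cloud(f)
print("coil",blob(P,.617,.0645,.034,.065,.08),blob(P,.679,.06,.034,.065,.08))
P=cloud(arm.grab_frame("top"));print("c",blob(P,.393,.25,.07,.03,.042))
go(.393,.2505,.2)
E
```

```text
eef_pos: [0.6173, 0.0657, 0.1982]
opening: 0.064
coil {'n': 3313, 'mean': [0.6186, 0.0644, 0.0719], 'circ': [0.6171, 0.0645, 0.0274]} {'n': 3972, 'mean': [0.6792, 0.0599, 0.072], 'circ': [0.6783, 0.0598, 0.0274]}
c {'n': 197, 'mean': [0.3928, 0.2499, 0.0364], 'circ': [0.3937, 0.2509, 0.0276]}
go [-233.5, -172.3, -4.0] turn -0.0 pos [0.6166, 0.0656, 0.1957] yaw -0.055 open 0.0642 t 27.125
```

```bash
python3 -m inch '[[75,-120,0,-5,0],[75,-120,0,-5,0],[75,-200,-60,-5,0],[75,-233,-172,-5,0],[75,-233,-172,-5,0],[75,-233,-172,-5,0],[75,-233,-172,-5,0],[75,-233,-172,-5,0]]'|grep -E "pos|open"
python3 - <<'E'
from h import *
f=near("wrist",.393,.25,.07,.03,.042);cv2.imwrite("pics/w6.png",f["pixels"][:,:,::-1])
go(.393,.2505,.030)
E
```

```text
eef_pos: [0.3938, 0.2497, 0.2013]
opening: 0.0751
wrist {'n': 2514, 'mean': [0.3928, 0.2516, 0.0359], 'circ': [0.3915, 0.2517, 0.0273]}
go [-0.9, -1.1, 171.5] turn -0.001 pos [0.394, 0.2495, 0.2015] yaw -0.056 open 0.0751 t 28.175
```

View pics/w6.png

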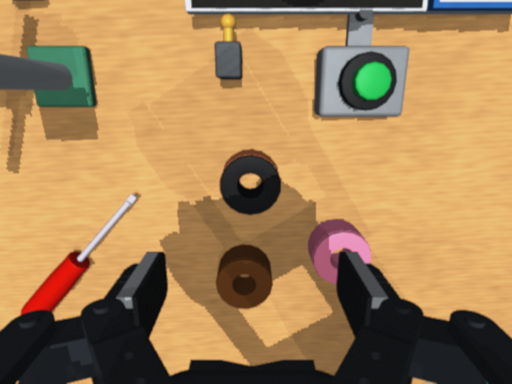

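coil_c (black and copper) is at (250,183), centred between the jaws. The brown (245,277) and pink (340,250) rings lie outside the fingers' path.

```bash
python3 -m inch '[[75,-1,-2,50,0],[75,-1,-2,100,0],[75,-1,-2,145,0],[75,-1,-2,168,0],[75,-1,-2,170,0],[45,-1,-2,170,0],[45,-1,-2,170,0],[45,-1,-2,170,0]]'|grep -E "pos|open|force"
python3 -m inch '[[45,0,0,-10,0],[45,0,0,-40,0],[45,0,0,-80,0],[45,0,0,-120,0],[45,0,0,-150,0],[45,0,0,-170,0],[45,0,0,-170,0]]'
python3 -c "
from h import *
go(.555,.0675,.2)"
```

```text
eef_pos: [0.3938, 0.2526, 0.034]
wrist_force: [0.6, -2.4, 7.6]
opening: 0.0516
gripper_force: 63.4
t: 30.05
eef_pos: [0.3932, 0.2525, 0.2036]
eef_rot: [-0.001, 1.0, -0.028, 0.001]
wrist_force: [-0.3, 0.0, -1.7]
opening: 0.0514
gripper_force: 62.8
go [171.7, 175.8, 3.7] turn -0.0 pos [0.3932, 0.2525, 0.2036] yaw -0.055 open 0.0514 t 30.05
```

```bash
python3 -m inch '[[45,10,40,0,0],[45,25,90,0,0],[45,55,135,0,0],[45,100,165,0,0],[45,145,175,0,0],[45,171,176,0,0],[45,171,176,0,0],[45,171,176,0,0]]'|grep -E "pos|open"
python3 - <<'E'
from h import *
go(.555,.0675,.071)
E
```

```text
eef_pos: [0.5532, 0.0672, 0.2011]
opening: 0.0517
go [2.0, -0.4, 130.1] turn -0.0 pos [0.5532, 0.0672, 0.2011] yaw -0.055 open 0.0517 t 31.05
```

```bash
python3 -m inch '[[45,1,0,25,0],[45,1,0,65,0],[45,1,0,100,0],[45,1,0,122,0],[45,1,0,128,0],[45,1,0,130,0],[45,1,0,130,0]]'|grep -E "pos|force"
python3 -m inch '[[45,0,0,1,0],[45,0,0,1,0]]'|grep -E "pos|force"
```

```text
eef_pos: [0.5552, 0.0672, 0.0733]
wrist_force: [-0.8, -0.1, -1.3]
gripper_force: 63.0
eef_pos: [0.5551, 0.0671, 0.0717]
wrist_force: [0.5, 0.1, -0.4]
gripper_force: 63.0
```

```bash
python3 -m inch '[[45,0,0,1,0],[45,0,0,1,0]]'|grep -E "pos|force"
```

```text
eef_pos: [0.5549, 0.0671, 0.0702]
wrist_force: [0.5, 0.9, -1.1]
gripper_force: 63.0
```

```bash
python3 -m inch '[[45,0,0,1,0],[45,0,0,1,0]]'|grep -E "pos|force"
python3 -m inch '[[64,0,0,0,0],[64,0,0,0,0],[64,0,0,0,0],[64,0,0,-30,0],[64,0,0,-70,0],[64,0,0,-110,0],[64,0,0,-150,0],[64,0,0,-150,0]]'|grep -E "pos|open"
python3 - <<'E'
from h import *
f=arm.grab_frame("wrist");P=cloud(f);cv2.imwrite("pics/w7.png",f["pixels"][:,:,::-1])
print("coils",[blob(P,x,y,.032,.065,.08) for x,y in((.555,.068),(.617,.0645),(.678,.06))])
P=cloud(arm.grab_frame("top"));print(blob(P,.614,-.0012,.03,.085,.105),[blob(P,x,y,.03,.19,.215) for x,y in((.669,.196),(.578,.2))])
go(.6138,-.0012,.2)
E
```

```text
eef_pos: [0.555, 0.0671, 0.0699]
wrist_force: [-4.5, -0.1, 7.2]
gripper_force: 63.9
eef_pos: [0.5559, 0.0672, 0.2227]
opening: 0.0638
coils [{'n': 2780, 'mean': [0.5541, 0.0676, 0.0719], 'circ': [0.5527, 0.0677, 0.0272]}, {'n': 3277, 'mean': [0.6176, 0.0644, 0.072], 'circ': [0.6168, 0.0646, 0.0274]}, {'n': 3401, 'mean': [0.6742, 0.0602, 0.072], 'circ': [0.6781, 0.06, 0.0273]}]
{'n': 11, 'mean': [0.6138, -0.0074, 0.0951], 'circ': [0.614, -0.0075, 0.0072]} [None, None]
go [62.6, 64.9, 18.9] turn -0.0 pos [0.5549, 0.0671, 0.2189] yaw -0.055 open 0.0641 t 33.775
```

View pics/w7.png

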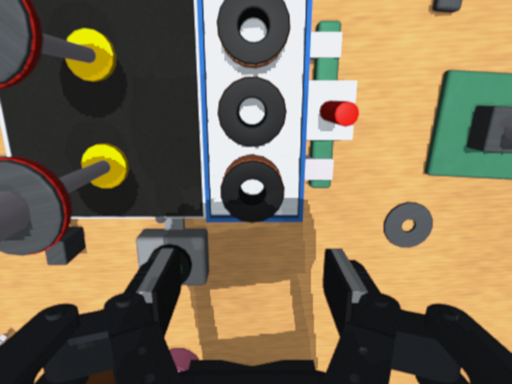

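The wrist picture shows all three coils flat in the bay at (253,25), (252,110) and (253,188), and both stem feet on the deck at (90,55) and (104,165). Next is the handle at (338,113).

```bash
python3 -m inch '[[34,63,65,10,0],[34,63,65,10,0],[34,63,65,10,0],[34,63,65,10,0],[34,63,65,10,0]]'|grep -E "pos|open"
python3 - <<'E'
from h import *
f=near("wrist",.6138,-.0015,.04,.088,.105)
go(.6138,-.0012,.085)
E
```

```text
eef_pos: [0.6138, -0.0006, 0.2092]
opening: 0.0345
wrist {'n': 507, 'mean': [0.6145, -0.0025, 0.0954], 'circ': [0.6137, -0.0024, 0.0091]}
go [-0.0, 0.6, 124.4] turn 0.001 pos [0.6139, -0.0006, 0.2094] yaw -0.054 open 0.0338 t 34.45
```

```bash
python3 -m inch '[[34,0,2,50,0],[34,0,2,90,0],[34,0,2,115,0],[34,0,2,124,0],[34,0,2,124,0],[22,0,2,124,0],[22,0,2,124,0],[22,0,2,124,0]]'
python3 -c "
from h import *
go(.6138+.12*.055,-.0024+.12,.085)"
```

```text
t: 35.45
eef_pos: [0.6143, -0.0033, 0.0859]
eef_rot: [-0.0, 1.0, -0.028, 0.0]
wrist_force: [-0.3, 0.2, -1.0]
opening: 0.0221
gripper_force: 0.0
go [-0.6, -121.0, 0.9] turn -0.0 pos [0.6143, -0.0033, 0.0859] yaw -0.055 open 0.0221 t 35.45
```

```bash
python3 -m inch '[[22,0,-1,0,0],[22,0,-2,0,0],[22,0,-3,0,0],[22,0,-5,0,0],[22,0,-8,0,0],[22,0,-11,0,0],[22,0,-14,0,0],[22,0,-17,0,0]]'|grep -E "pos|wrist"
python3 -m inch '[[22,0,-3,0,0],[22,0,-7,0,0],[22,0,-11,0,0],[22,0,-15,0,0],[22,0,-19,0,0],[22,0,-23,0,0],[22,0,-27,0,0],[22,0,-31,0,0]]'|grep -E "pos|wrist"
python3 - <<'E'
from h import *
f=arm.grab_frame("scene");cv2.imwrite("pics/s8.png",f["pixels"][100:300,170:470,::-1].repeat(2,0).repeat(2,1))
E
```

```text
eef_pos: [0.6151, 0.0139, 0.0853]
wrist_force: [-0.8, -1.3, 0.3]
eef_pos: [0.6168, 0.0449, 0.0853]
wrist_force: [-1.1, -1.4, 1.1]
```

View pics/s8.png

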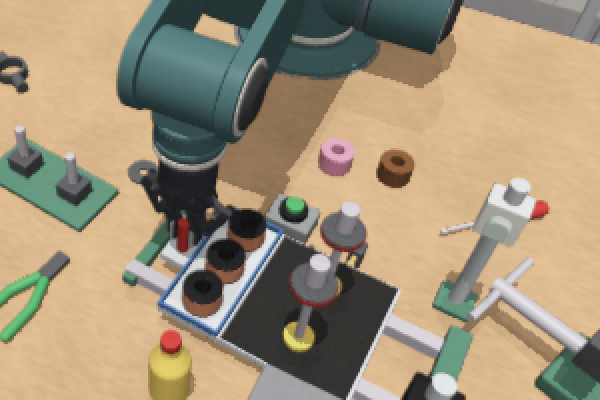

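The fingers carry the handle at (183,235), and the shuttle is about 45 mm in, with the stems upright and the coils in place. I'll carry on.

```bash
python3 -m inch '[[22,0,-4,0,0],[22,0,-8,0,0],[22,0,-12,0,0],[22,0,-16,0,0],[22,0,-20,0,0],[22,0,-24,0,0],[22,0,-28,0,0],[22,0,-32,0,0]]'|grep -E "pos|wrist"
python3 -m inch '[[22,0,-3,0,0],[22,0,-5,0,0],[22,0,-7,0,0],[22,0,-9,0,0],[22,0,-10,0,0],[22,0,-11,0,0],[22,0,-12,0,0],[22,0,-13,0,0]]'|grep -E "pos|wrist"
python3 -m inch '[[22,0,-1,0,0],[22,0,-2,0,0],[22,0,-3,0,0],[22,0,-4,0,0],[22,0,-5,0,0],[22,0,-6,0,0]]'|grep -E "pos|wrist"
```

```text
eef_pos: [0.6185, 0.0769, 0.0853]
wrist_force: [0.8, -1.6, -0.2]
eef_pos: [0.6193, 0.0896, 0.0853]
wrist_force: [-1.0, -0.8, -0.6]
eef_pos: [0.6196, 0.0948, 0.0853]
wrist_force: [-1.2, -12.9, 1.2]
```

```bash
python3 -m inch '[[22,0,0,0,0],[22,0,0,0,0]]'|grep -E "pos|wrist"
python3 -m inch '[[22,0,-1,0,0],[22,0,-1,0,0]]'|grep -E "pos|wrist"
python3 - <<'E'
from h import *
f=arm.grab_frame("scene");cv2.imwrite("pics/s9.png",f["pixels"][130:290,200:420,::-1].repeat(3,0).repeat(3,1))
E
```

```text
eef_pos: [0.6196, 0.0947, 0.0853]
wrist_force: [-1.6, -9.5, 1.0]
eef_pos: [0.6196, 0.095, 0.0853]
wrist_force: [-2.0, -14.3, 1.6]
```

View pics/s9.png

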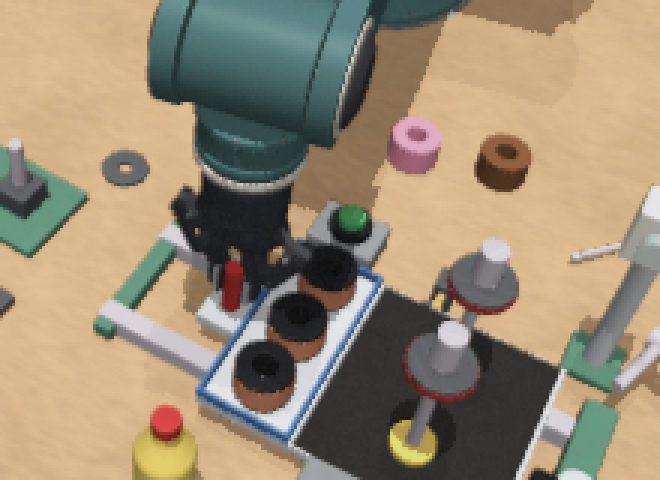

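Run:
```python
from h import *
f=arm.grab_frame("top");P=cloud(f);m=(abs(P[...,2]-.204)<.006)
for x,y in((.6744,.2917),(.583,.296)): print("hub",blob(P,x,y,.03,.19,.215))
g=arm.grab_frame("wrist");Q=cloud(g);print("handle",blob(Q,.619,.096,.03,.088,.105))
cv2.imwrite("pics/w10.png",g["pixels"][:,:,::-1]);print(arm.state()["wrist_torque"],arm.state()["wrist_force"],arm.state()["gripper_force"])
```

```text
hub {'n': 70, 'mean': [0.6736, 0.2887, 0.2034], 'circ': [0.6751, 0.2901, 0.0122]}
hub {'n': 70, 'mean': [0.5815, 0.2928, 0.2039], 'circ': [0.5822, 0.2941, 0.0123]}
handle {'n': 4124, 'mean': [0.623, 0.0946, 0.0962], 'circ': [0.6261, 0.0956, 0.0291]}
[-2.26456173  0.28168145 -0.0204443 ] [ -2.60286208 -14.7058736    1.85543876] 7.4636730551719666
```

View pics/w10.png

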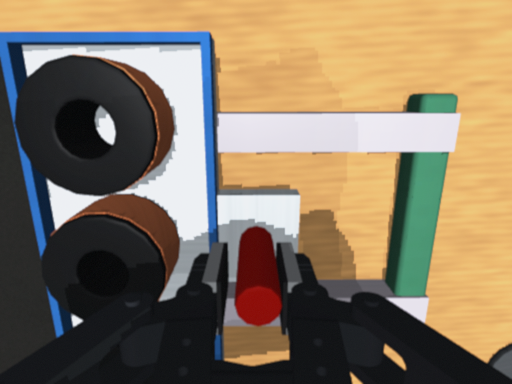

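The picture shows the fingers touching only the handle, at (258,270). The hubs have moved 94.5 mm, so this is the detent. I'll back off 3 mm, grip the handle firmly so that the ball cannot snap it forward, and then advance in millimetres.

```bash
python3 -m inch '[[22,0,1,0,0],[22,0,2,0,0],[22,0,3,0,0],[20,0,3,0,0],[19,0,3,0,0],[17,0,3,0,0],[15,0,3,0,0],[15,0,3,0,0]]'
python3 -m inch '[[15,0,-0.5,0,0],[15,0,-1,0,0],[15,0,-1,0,0]]'|grep -E "pos|force"
python3 -m inch '[[15,0,-0.5,0,0],[15,0,-1,0,0],[15,0,-1,0,0]]'|grep -E "pos|force"
```

```text
t: 41.9
eef_pos: [0.6195, 0.0931, 0.0856]
eef_rot: [0.0, 1.0, -0.028, 0.0]
wrist_force: [-1.6, -6.4, 3.4]
opening: 0.0165
gripper_force: 58.4
eef_pos: [0.6196, 0.0934, 0.0856]
wrist_force: [-2.7, -13.8, 3.9]
gripper_force: 58.5
eef_pos: [0.6196, 0.0948, 0.0856]
wrist_force: [-3.0, -8.6, 4.0]
gripper_force: 58.5
```

```bash
for i in 1; do python3 -m inch '[[15,0,-0.5,0,0],[15,0,-1,0,0],[15,0,-1,0,0]]'|grep -E "pos|wrist"; done
python3 -m inch '[[15,0,-0.5,0,0],[15,0,-1,0,0],[15,0,-1,0,0]]'|grep -E "pos|wrist"
python3 -m inch '[[15,0,-0.5,0,0],[15,0,-1,0,0],[15,0,-1.5,0,0],[15,0,-2,0,0],[15,0,-2,0,0]]'|grep -E "pos|wrist"
```

```text
eef_pos: [0.6197, 0.096, 0.0856]
wrist_force: [-2.4, -7.2, 3.7]
eef_pos: [0.6198, 0.0973, 0.0856]
wrist_force: [-1.5, -4.6, 3.1]
eef_pos: [0.6199, 0.0995, 0.0856]
wrist_force: [-1.9, -4.1, 4.8]
```

```bash
python3 -m inch '[[15,0,-0.5,0,0],[15,0,-1,0,0],[15,0,-1.5,0,0],[15,0,-2,0,0],[15,0,-2.5,0,0],[15,0,-3,0,0],[15,0,-3,0,0]]'|grep -E "pos|wrist"
python3 -m inch '[[15,0,-0.5,0,0],[15,0,-1,0,0],[15,0,-1.5,0,0],[15,0,-2,0,0],[15,0,-2.5,0,0],[15,0,-3,0,0],[15,0,-3,0,0]]'|grep -E "pos|wrist"
python3 -m inch '[[15,0,-0.5,0,0],[15,0,-1,0,0],[15,0,-1.5,0,0],[15,0,-2,0,0],[15,0,-2,0,0]]'|grep -E "pos|wrist"
```

```text
eef_pos: [0.6201, 0.1029, 0.0856]
wrist_force: [-2.0, 0.4, 5.7]
eef_pos: [0.6202, 0.106, 0.0856]
wrist_force: [-2.5, 0.7, 5.3]
eef_pos: [0.6202, 0.1065, 0.0856]
wrist_force: [-5.0, -13.1, 7.3]
```

```bash
python3 -m inch '[[15,0,1,0,0],[15,0,1.5,0,0],[22,0,1.5,0,0],[30,0,1.5,0,0],[34,0,1.5,0,0],[34,0,1.5,0,0]]'|grep -E "pos|wrist|open"
python3 -m inch '[[34,0,0,-20,0],[34,0,0,-60,0],[34,0,0,-100,0],[34,0,0,-130,0],[34,0,0,-130,0]]'|grep -E "pos"
python3 - <<'E'
from h import *
f=near("wrist",.6197,.107,.03,.088,.105)
P=cloud(arm.grab_frame("top"))
for x,y in((.675,.305),(.583,.309)): print("hub",blob(P,x,y,.03,.19,.215))
print("btn",blob(P,.472,.154,.03,.046,.06)); go(.47,.154,.2)
E
```

```text
eef_pos: [0.6202, 0.1061, 0.0853]
wrist_force: [0.2, -0.4, -0.3]
opening: 0.034
eef_pos: [0.621, 0.1062, 0.2198]
wrist {'n': 458, 'mean': [0.6204, 0.1069, 0.0955], 'circ': [0.6193, 0.1069, 0.009]}
hub {'n': 72, 'mean': [0.674, 0.3022, 0.2031], 'circ': [0.6757, 0.3031, 0.0124]}
hub {'n': 70, 'mean': [0.5827, 0.3063, 0.2035], 'circ': [0.5839, 0.308, 0.0125]}
btn None
go [-152.6, -39.6, 15.9] turn -0.0 pos [0.6202, 0.106, 0.2161] yaw -0.055 open 0.0339 t 47.875
```

Handle travel is about 109.5 mm with the detent passed and both stems upright, so the shuttle is home. Next is the button.

```bash
python3 -m inch '[[0,-153,-40,60,0],[0,-153,-40,60,0],[0,-153,-40,60,0],[0,-153,-40,60,0],[0,-153,-40,60,0],[0,-153,-40,60,0]]'|grep -E "pos|open"
python3 - <<'E'
from h import *
f=arm.grab_frame("wrist");P=cloud(f);h=cv2.cvtColor(f["pixels"],cv2.COLOR_RGB2HSV)
m=(h[...,0]>45)&(h[...,0]<80)&(h[...,1]>120)&(abs(P[...,2]-.052)<.006)
q=P[m];print(len(q),q.mean(0),cv2.minEnclosingCircle(q[:,:2].astype(np.float32)))
x,y=cv2.minEnclosingCircle(q[:,:2].astype(np.float32))[0];go(x,y,.082)
E
```

```text
eef_pos: [0.4704, 0.1542, 0.1555]
opening: -0.0002
1217 [0.47295006 0.15497367 0.05181441] ((0.5109948515892029, 0.16980141401290894), 0.05519767850637436)
go [39.7, -17.9, 73.4] turn -0.001 pos [0.4704, 0.1542, 0.1554] yaw -0.056 open -0.0001 t 48.675
```

```bash
python3 -m inch '[[0,1,0,40,0],[0,1,0,65,0],[0,1,0,74,0],[0,1,0,77,0],[0,1,0,79,0],[0,1,0,82,0],[0,1,0,84,0],[0,1,0,84,0]]'|grep -E "pos|wrist"
python3 -m inch '[[0,0,0,1,0],[0,0,0,1.5,0],[0,0,0,1.5,0]]'|grep -E "pos|wrist"
```

```text
eef_pos: [0.4711, 0.1545, 0.0718]
wrist_force: [3.1, 0.1, 3.6]
eef_pos: [0.4711, 0.1545, 0.0709]
wrist_force: [0.5, -1.7, 12.7]
```

```bash
python3 -m inch '[[0,0,0,-5,0],[0,0,0,-20,0],[0,0,0,-60,0],[0,0,0,-120,0],[0,-50,60,-150,0],[0,-50,120,-150,0],[0,-50,160,-150,0],[0,-50,160,-150,0]]'|grep -E "pos|wrist"
python3 - <<'E'
from h import *
f=arm.grab_frame("top");P=cloud(f)
cv2.imwrite("pics/t11.png",cv2.resize(f["pixels"][60:260,80:360,::-1],(784,560)))
for x,y in((.675,.305),(.583,.309)): print("hub",blob(P,x,y,.03,.19,.215))
print("coils",[blob(P,x,y,.03,.065,.08) for x,y in((.559,.177),(.623,.1735),(.684,.169))],"handle",blob(P,.62,.107,.02,.088,.105),"btn",blob(P,.471,.154,.02,.044,.06))
E
```

```text
eef_pos: [0.4111, -0.0053, 0.2206]
wrist_force: [-0.5, 0.6, -0.8]
hub {'n': 68, 'mean': [0.6739, 0.3024, 0.2031], 'circ': [0.6747, 0.3033, 0.0123]}
hub {'n': 71, 'mean': [0.5828, 0.3061, 0.2033], 'circ': [0.5831, 0.3074, 0.0121]}
coils [{'n': 205, 'mean': [0.5594, 0.1761, 0.073], 'circ': [0.5599, 0.176, 0.0271]}, {'n': 200, 'mean': [0.624, 0.1727, 0.0728], 'circ': [0.6241, 0.1729, 0.0271]}, {'n': 202, 'mean': [0.6844, 0.1677, 0.0726], 'circ': [0.6855, 0.1683, 0.0275]}] handle {'n': 27, 'mean': [0.6205, 0.1063, 0.0965], 'circ': [0.6211, 0.1064, 0.0085]} btn {'n': 81, 'mean': [0.471, 0.154, 0.0506], 'circ': [0.4702, 0.1539, 0.0194]}
```

View pics/t11.png

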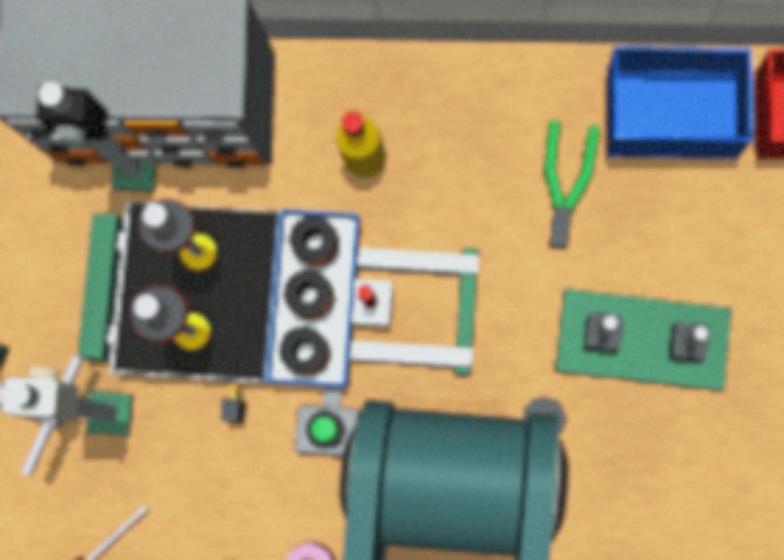

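The shuttle is home against the green end block at (97,285). The coils are flat in the bay at about (310,295), both stems are upright with feet at (198,252) and (192,330), the button is up at (323,428), and the arm is clear. I'll hand in.

```bash
python3 -c "
from plant import arm
print(arm.hand_in())"
```

```text
the job is handed in; nothing more can be done
None
```

I loaded the three coils and both stems, pushed the shuttle over the detent to its stop, pressed and released the start button, and handed the job in. The final top view showed every stem upright and the button up; the hand-in gave no verdict.

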